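# Half-open the sprung plate shutter of a bench reader and hold it

## Task

Lift the reader's lid open by its tab until it rests back on its stop, and let go of it. Then slide the sprung shutter that it covered, by its upright handle, to half its travel, so that half the well rows are uncovered, and finish still holding it there with the gripper: the spring shuts it if it is let go. The lid stays open, and the bottle, the jar and the tip rack around the reader are left standing where they are.

Things in the scene. Friction and masses are not known exactly. Their poses are not given: they have to be found in the camera images.
- reader: bench plate reader, fixed to the table: a blue and metal housing 300 (its x) x 240 (its y) x 80 mm (z), origin at the centre of its underside, z up. Its x axis is the way the shutter opens and roughly away from the robot; its y axis points to the side where the lid is hinged. Its flat deck is at z = 80 mm; a 96-well plate is sunk in the deck under the shutter, and steel rails 12 mm high flank the shutter at y = -90 and +60 mm. A low end bar joins the rails at x = 76 mm
- lid_tab (a point): grip point of the lid's tab: the tab is a flat tongue 16 mm wide along the reader's x, 12 mm thick, that sticks 52 mm out of the lid's wall on the reader's -y side, 35 mm above the deck when shut; this point is 32 mm out from the wall and moves with the lid. From above, fingers that close along the reader's x grip its 16 mm width at every lid angle, and it can turn between them
- lid_hinge (a point): middle of the lid's hinge line, which runs along the reader's x; at x = -15, y = 75, z = 83 mm of the reader. The tab's grip point is 212 mm from it towards the reader's -y and 32 mm higher when the lid is shut
- lid (a joint): lid angle in rad: 0 shut, grows as the tab rises, 1.85 at its stop (leaning back past upright). The lid is a grey plastic cap 230 (x) x 180 (y) x 55 mm, about 0.25 kg, open underneath, hinged at its lower edge on the reader's +y side. Let go below about 1.1 rad it falls shut, above about 1.3 rad it falls on back to its stop and rests there
- shutter_handle (a point): grip point of the shutter's handle: an upright block 14 mm (reader's x) x 30 mm (reader's y) standing 40 mm above the shutter plate; this point is 14 mm below the handle's top and 26 mm above the plate, and 33 mm above the deck. It moves with the shutter; when shut it is at x = -40, y = -30 mm of the reader. It is covered while the lid is shut
- shutter (a joint): how far the shutter (a dark steel plate 100 x 140 x 4 mm lying just above the deck) has slid along the reader's +x, in m: 0 shut, 0.090 fully open at the end bar, 0.045 half travel. A spring drives it shut, with about 3 N when shut, 7.5 N at half travel and 12 N fully open
- half_mark (a point): half-travel mark: midway between two small dark pegs that stand 8 mm high on the rails; fixed to the reader at x = 25 mm. The plate's leading (+x) edge, 20 mm beyond the middle of the handle, is level with it at half travel
- tip_rack_center (a point): centre of a bystander: rack of black pipette tips, 122 x 84 x 57 mm, near the reader
- reagent_center (a point): centre of a bystander: amber bottle 64 mm across, 150 mm high, near the reader
- jar_center (a point): centre of a bystander: small jar 56 mm across, 70 mm high, near the reader

How it is judged (in metres and radians):
On the way, in this order (a step that is already met when the one before it is completed fails the run):
1. the lid is open, at rest on its stop and let go, with the shutter still shut (value of joint lid above 1.75 rad and velocity of joint lid between -0.05 and 0.05 rad/s and contact force between each of the arm, the fingers and lid below 0.3 N and value of joint shutter below 0.015 m), for 0.2 s.
2. the shutter is at half travel, held by the gripper (value of joint shutter between 0.04 and 0.05 m and contact force between the fingers and shutter above 2 N), for 0.3 s.
At the end, for the whole second after the job is handed in: The gripper still holds the shutter (more than 2 N between fingers and shutter), still, at half travel: 45 mm within 5 mm; the lid is open on its stop (above 1.75 rad) (all of step 2 and value of joint lid above 1.75 rad and velocity of joint shutter between -0.01 and 0.01 m/s); the arm keeps its last pose, push and grip.
It fails at once if the tip rack is pushed more than 30 mm or knocked over (distance of tip_rack_center from where it was at the start of the episode above 0.03 m or angle between tip_rack_center's own z axis and vertical above 0.5 rad).
It fails at once if the reagent is pushed more than 30 mm or knocked over (distance of reagent_center from where it was at the start of the episode above 0.03 m or angle between reagent_center's own z axis and vertical above 0.5 rad).
It fails at once if the jar is pushed more than 30 mm or knocked over (distance of jar_center from where it was at the start of the episode above 0.03 m or angle between jar_center's own z axis and vertical above 0.5 rad).
It also fails if it takes over 48 s, if anything falls off the work surface, if the arm or the gripper's body presses on something with over 40 N, if the wrist force passes 120 N, or if a joint passes its speed limit or range.

## Robot

A 6-joint arm with a two-finger parallel gripper is mounted at the origin on the work surface. World frame = base frame: x ahead of the robot, y to its left, z up, the work surface at z = 0. Lengths are in m, angles in degrees, forces in N, time in s.
With the tool pointing down it reaches from about 0.4 to 0.825 m from the base axis. Payload 7 kg.
Tool frame: the origin (TCP) lies at the very end of the fingers, on their centre line; the grasp point (between the pads) lies 19 mm behind it (r.hold_point_z is the distance from the TCP to the grasp point, in m); z points along the fingers, y is the line along which they close (so a half turn about z gives the same grasp; the last joint's range is limited). The gripper opens to 88 mm and grips with 3 to 60 N. Pads are 19 mm wide; open, the fingers measure 130 mm over their backs; the gripper's body (78 mm by 193 mm) begins 47 mm behind the grasp point.
Start: joints at [83.6, 20.546, 0.682, 0, -70.136, -16.507], TCP at [0.263, 0.622, 0.227] pointing down, gripper open.
Joint ranges: [-176.03, 176.03], [-82.01, 121.73], [-58.28, 71.71], [-173.87, 95.51], [-174.79, -0.11], [-173.66, 173.66]. Speed limits (degrees/s): [136.94, 136.94, 172.46, 180, 180, 180].

## Interface

Orientations are given as [roll, pitch, yaw] about the fixed x, y, z axes, in that order (R = Rz(yaw) Ry(pitch) Rx(roll)).
In Python, from plant import telemetry, vision, workorder, r gives the robot as it stands.
- The arm moves only by the tool move_arm, never from a script. Its argument "plan" is a list of rows, each a list of 7 numbers: the opening, from -1 (shut) to 1 (fully open), so that 0 is half open, then the shift along the world's x, y, z in m, then the turn, a rotation vector about the world's x, y, z in degrees. In form: [[fingers, dx, dy, dz, ax, ay, az], ...]. A call has 1 to 20 rows; each row shifts and turns the commanded pose from where the row before left it; what a row does not reach is not made up. A row lasts 1/8 s, in which the tool goes at most 62.5 mm and 10.7 degrees, less where a joint would pass 70% of its speed; a pose out of reach is approached as far as the arm can. A call is refused whole if a number of a shift passes 0.0625 or a number of a turn 10.7, either way. A call with a gripper value outside its range is refused whole. The fingers move at their own pace and stop on an object; "force" is the grip in N (left out, the last holds). Time passes only in rows, so rows that do not move let the fingers close. It gives the time, the measured TCP pose, the force, the opening and the grip force at its end, in the units of the state.
- telemetry.get_state(): the state, without advancing time (a new reading comes with each control period).
- vision.capture(name): name is "scene" or "top" or "wrist"; returns a dict with "img" (400x640x3 uint8, red, green, blue), "depth" (400x640 float32, m along the optical axis (not along the pixel's ray), 0 where there is no reading), "intrinsics" (3x3 intrinsics, pixels), "R" (3x3) and "t" (3): a world point X has camera coordinates R X + t. Camera axes: x right, y down, z forward; pixel columns grow to the right and rows downward; lengths in m; the calibration is good to about 2 mm. The wrist camera is an equidistant fisheye: a pixel r from the principal point sees the ray r / f radians off the axis. A picture is of the moment at which its call begins.
- workorder.close_job(): hands the job in; it is judged then, once.
The state is a dict: "time_s": time; "joints": joint angles; "qd": joint speeds; "joint_torque": joint torques, N m; "tcp_pos": TCP position; "eef_rot": TCP orientation; "contact_force": force on the tool from outside, world axes, zero at the start; "moment": the same for the moment, N m; "gripper_width": finger opening in m; "gripper_force": force on a finger pad.
Only numpy, scipy, OpenCV 4.12 (cv2) and the standard library are available. Lean on these libraries where they do the work, as an engineer would, in place of code of your own. Each camera call takes 0.05 s, during which the arm holds its last target. There are 200 camera calls.

## Working session

There is one attempt and no reset: what is moved stays moved. The work goes in short steps, Python scripts to look and compute and a tool call to move; the robot and the scene stay as the last step left them, time stands still between calls to the robot, and variables do not carry over. Pictures are saved under pics/ and viewed, at most 10 in all, crops included, and the job is handed in when it is done.

Besides the shell and the picture viewer there is one more tool, called after "Call:" as a command line: name --pt "numbers of a row" for each row, then --argument value for the rest. move_arm: Moves the arm, as the interface text tells. Its arguments: {"type":"object","properties":{"plan":{"type":"array"},"force":{"type":"number"}},"required":["plan"]}

```bash
mkdir -p pics; cat > h.py <<'E'
from plant import telemetry, vision, workorder, r
import numpy as np, cv2
def snap(n,f,crop=None,s=1):
    c=vision.capture(n); np.savez(''+f+'.npz',**c)
    im=c['img']
    if crop: im=im[crop[1]:crop[3],crop[0]:crop[2]]
    cv2.imwrite('pics/'+f+'.png',cv2.resize(im[:,:,::-1],None,fx=s,fy=s,interpolation=cv2.INTER_CUBIC)); return c
def pt(c,u,v,z=None):
    K,R,t=c['intrinsics'],c['R'],c['t']
    d=np.linalg.inv(K)@[u,v,1]
    if z is None:
        p=np.median(c['depth'][v-1:v+2,u-1:u+2]); return R.T@(d*p-t)
    o=-R.T@t; w=R.T@d; return o+w*(z-o[2])/w[2]
E
python3 - <<'E'
from h import *
snap('top','top1'); snap('scene','sc1')
print(telemetry.get_state())
E
```

```text
{'time_s': 0.1, 'joints': array([ 8.35991796e+01,  2.05867675e+01,  6.38351546e-01, -1.71373834e-02,
       -7.01360250e+01, -1.65067182e+01]), 'qd': array([-0.03983378, -0.07238442,  0.10412692,  0.08309124, -0.05702419,
       -0.01579966]), 'joint_torque': array([-2.09776597e-03, -5.84165454e+01,  2.93750650e+01,  7.01551929e+00,
        1.01301813e-02, -5.48810942e-05]), 'tcp_pos': array([0.26259989, 0.62134302, 0.22571952]), 'eef_rot': array([ 1.79914461e+02, -8.54701018e-03, -2.29133672e+01]), 'contact_force': array([-0.36637061, -0.23523409, -0.30385821]), 'moment': array([-0.01039732, -0.00601551,  0.01337957]), 'gripper_force': 0.0, 'gripper_width': 0.08753980046685206}
```

View pics/top1.png

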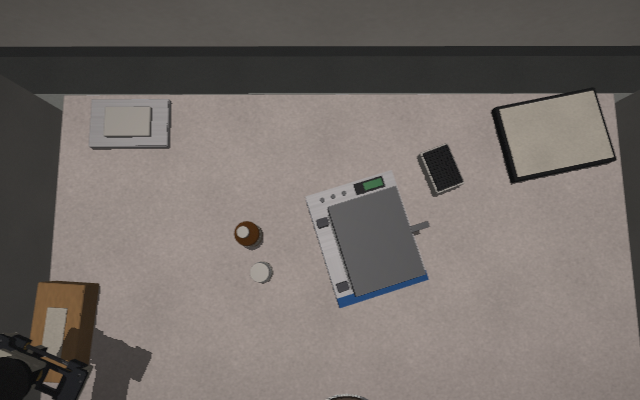

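View pics/sc1.png

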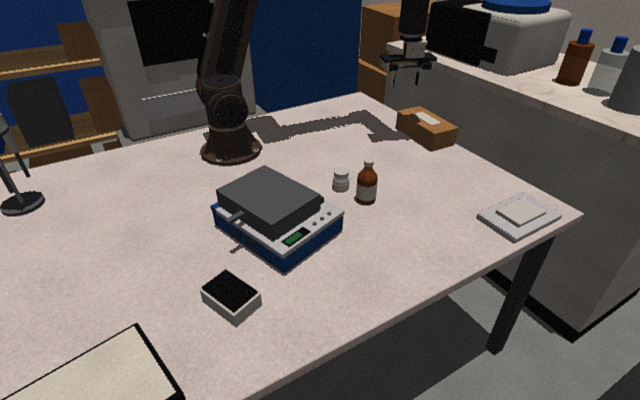

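The top view shows the reader around (370,240), the tab at (420,228) pointing to −y, the rack at (441,168), the bottle at (247,234) and the jar at (261,272). I'll enlarge a crop and measure from that.

```bash
python3 - <<'E'
from h import *
c=dict(np.load('top1.npz'))
im=c['img'][160:320,295:475]
cv2.imwrite('pics/crop1.png',cv2.resize(im[:,:,::-1],None,fx=4,fy=3.75*4/3.75*0.9375,interpolation=cv2.INTER_CUBIC))
print(c['intrinsics'],-c['R'].T@c['t'])
for u,v in [(420,228),(415,230),(426,225),(375,240),(320,255),(441,168),(240,232),(261,272),(500,300)]: print(u,v,pt(c,u,v).round(4))
# deck-height point cloud
K,R,t=c['intrinsics'],c['R'],c['t']
v,u=np.mgrid[0:400,0:640]; d=c['depth']
P=(np.stack([(u-K[0,2])/K[0,0]*d,(v-K[1,2])/K[1,1]*d,d],-1)-t)@R
reg=(u>295)&(u<440)&(v>165)&(v<315)
for n,lo,hi in [('lid',.125,.15),('deck+',.07,.15),('tab',.1,.13)]:
    m=reg&(P[...,2]>lo)&(P[...,2]<hi); q=P[m]
    if n=='tab': print(q[q[:,1]<q[:,1].min()+.06].round(3)[:60]); continue
    print(n,np.median(q[:,2]),cv2.minAreaRect(q[:,:2].astype(np.float32)))
E
```

```text
[[446.8984632    0.         324.04183542]
 [  0.         446.8984632  196.45601984]
 [  0.           0.           1.        ]] [0.46908694 0.07087097 1.24060422]
420 228 [ 0.5483 -0.1884  0.119 ]
415 230 [ 0.5433 -0.1752  0.1208]
426 225 [ 0.5556 -0.2034  0.1211]
375 240 [ 0.5185 -0.0718  0.1369]
320 255 [0.4849 0.0632 0.0007]
441 168 [ 0.7152 -0.267   0.0555]
240 232 [0.5403 0.2582 0.1499]
261 272 [0.442  0.2163 0.0688]
500 300 [ 0.3582 -0.4271 -0.    ]
lid 0.13812234759444725 ((0.5258167386054993, -0.09902362525463104), (0.2304227203130722, 0.22952240705490112), 16.799074172973633)
deck+ 0.13645623177228886 ((0.5339666604995728, -0.07440264523029327), (0.30070704221725464, 0.2766645550727844), 16.86469268798828)
[[ 0.566 -0.204  0.12 ]
 [ 0.566 -0.206  0.122]
 [ 0.565 -0.208  0.123]
 [ 0.563 -0.196  0.121]
 [ 0.563 -0.198  0.124]
 [ 0.563 -0.201  0.121]
 [ 0.563 -0.204  0.121]
 [ 0.563 -0.207  0.118]
 [ 0.563 -0.208  0.125]
 [ 0.561 -0.189  0.119]
 [ 0.561 -0.191  0.12 ]
 [ 0.561 -0.194  0.121]
 [ 0.561 -0.196  0.123]
 [ 0.561 -0.199  0.12 ]
 [ 0.561 -0.201  0.12 ]
 [ 0.561 -0.204 
[... 364 characters left out ...]
19]
 [ 0.556 -0.174  0.117]
 [ 0.556 -0.176  0.121]
 [ 0.556 -0.178  0.121]
 [ 0.556 -0.181  0.121]
 [ 0.556 -0.183  0.124]
 [ 0.556 -0.185  0.123]
 [ 0.556 -0.188  0.122]
 [ 0.556 -0.19   0.123]
 [ 0.556 -0.193  0.122]
 [ 0.556 -0.195  0.123]
 [ 0.555 -0.197  0.125]
 [ 0.555 -0.2    0.124]
 [ 0.556 -0.204  0.118]
 [ 0.556 -0.206  0.121]
 [ 0.555 -0.208  0.124]
 [ 0.555 -0.21   0.123]
 [ 0.553 -0.163  0.12 ]
 [ 0.554 -0.166  0.118]
 [ 0.553 -0.168  0.122]
 [ 0.553 -0.17   0.122]
 [ 0.553 -0.173  0.12 ]
 [ 0.553 -0.175  0.121]
 [ 0.553 -0.177  0.128]
 [ 0.553 -0.181  0.122]
 [ 0.553 -0.183  0.12 ]
 [ 0.553 -0.186  0.12 ]
 [ 0.553 -0.188  0.122]
 [ 0.553 -0.191  0.12 ]
 [ 0.553 -0.193  0.121]]
```

View pics/crop1.png

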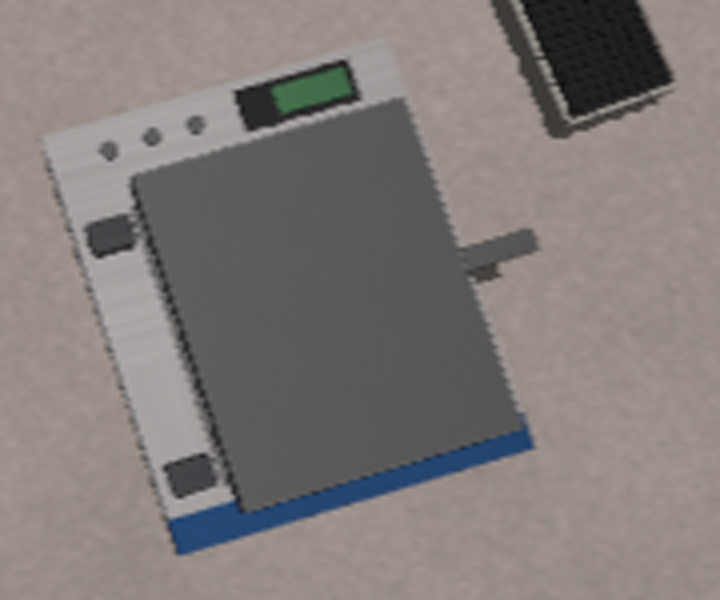

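The crop confirms a yaw of about 16.8° and puts the tab at the middle of the lid's −y wall, crop (463–537, 247). The lid and deck rectangles agree on a reader origin of about (0.5285, −0.056), so the tab grip point is about (0.554, −0.191, 0.115). I'll move above it.

Call:
move_arm --pt "1 0.0146 -0.0406 0 0 0 -2.515" --pt "1 0.0146 -0.0406 0 0 0 -2.515" --pt "1 0.0146 -0.0406 0 0 0 -2.515" --pt "1 0.0146 -0.0406 0 0 0 -2.515" --pt "1 0.0146 -0.0406 0 0 0 -2.515" --pt "1 0.0146 -0.0406 0 0 0 -2.515" --pt "1 0.0146 -0.0406 0 0 0 -2.515" --pt "1 0.0146 -0.0406 0 0 0 -2.515" --pt "1 0.0146 -0.0406 0 0 0 -2.515" --pt "1 0.0146 -0.0406 0 0 0 -2.515" --pt "1 0.0146 -0.0406 0 0 0 -2.515" --pt "1 0.0146 -0.0406 0 0 0 -2.515" --pt "1 0.0146 -0.0406 0 0 0 -2.515" --pt "1 0.0146 -0.0406 0 0 0 -2.515" --pt "1 0.0146 -0.0406 0 0 0 -2.515" --pt "1 0.0146 -0.0406 0 0 0 -2.515" --pt "1 0.0146 -0.0406 0 0 0 -2.515" --pt "1 0.0146 -0.0406 0 0 0 -2.515" --pt "1 0.0146 -0.0406 0 0 0 -2.515" --pt "1 0.0146 -0.0406 0 0 0 -2.515" --force 20

```text
time_s: 2.6
tcp_pos: [0.5549, -0.1917, 0.2262]
eef_rot: [180.0, 0.0, -73.3]
contact_force: [1.0, 0.5, 0.4]
gripper_width: 0.0873
gripper_force: 0.0
```

Call:
move_arm --pt "1 0 0 0 0 0 0" --pt "1 0 0 0 0 0 0"

```text
time_s: 2.85
tcp_pos: [0.5543, -0.1903, 0.226]
eef_rot: [179.9, 0.0, -73.2]
contact_force: [-0.1, -0.4, 0.1]
gripper_width: 0.0878
gripper_force: 0.0
```

```bash
python3 - <<'E'
from h import *
s=telemetry.get_state(); print(s['time_s'],s['tcp_pos'],s['eef_rot'],s['joints'])
c=snap('wrist','w1')
# project predicted points with fisheye
K,R,t=c['intrinsics'],c['R'],c['t']
a=np.radians(16.8); Rz=np.array([[np.cos(a),-np.sin(a)],[np.sin(a),np.cos(a)]])
def W(x,y,z): return np.r_[Rz@[x,y]+[.5285,-.056],z]
for n,p in dict(tabpt=W(-.015,-.137,.121),tabtip=W(-.015,-.157,.121),root=W(-.015,-.105,.121),lc1=W(-.13,-.105,.138),lc2=W(.1,-.105,.138)).items():
    q=R@p+t; th=np.arctan2(np.hypot(*q[:2]),q[2]); d=q[:2]/np.hypot(*q[:2])
    print(n,p.round(4),(K[:2,2]+K[0,0]*th*d).round(1))
E
```

```text
2.85 [ 0.55426319 -0.19025815  0.22597215] [ 1.79942414e+02  3.65101627e-02 -7.32393856e+01] [ 1.46816564e-01  1.22922943e+01 -1.08944651e+01 -2.01385971e-02
 -6.68788630e+01  1.66217348e+01]
tabpt [ 0.5537 -0.1915  0.121 ] [318.7 198. ]
tabtip [ 0.5595 -0.2106  0.121 ] [318.7 176.1]
root [ 0.5445 -0.1609  0.121 ] [318.8 231.2]
lc1 [ 0.4344 -0.1941  0.138 ] [443.3 236.4]
lc2 [ 0.6546 -0.1276  0.138 ] [194.2 237.1]
```

View pics/w1.png

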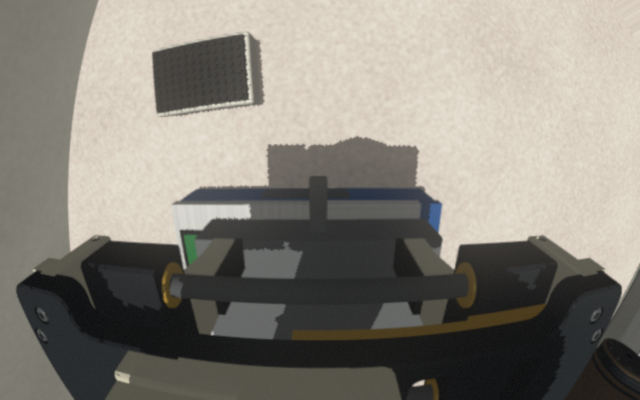

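The wrist view shows the tab centred at u≈319, with its tip at v≈176 and root at v≈232. That matches my prediction to about 1 px, so I'll descend and grip.

Call:
move_arm --pt "1 -0.0005 -0.001 -0.035 0 0 0" --pt "1 0 0 -0.035 0 0 0" --pt "1 0 0 -0.03 0 0 0" --pt "1 0 0 -0.02 0 0 0" --pt "1 0 0 -0.01 0 0 0" --pt "1 0 0 0 0 0 0" --pt "-1 0 0 0 0 0 0" --pt "-1 0 0 0 0 0 0" --pt "-1 0 0 0 0 0 0" --pt "-1 0 0 0 0 0 0" --pt "-1 0 0 0 0 0 0" --pt "-1 0 0 0 0 0 0" --force 12

```text
time_s: 4.4
tcp_pos: [0.5542, -0.1913, 0.0965]
eef_rot: [180.0, 0.0, -73.2]
contact_force: [0.4, -0.5, -0.7]
gripper_width: 0.0331
gripper_force: 0.0
```

```bash
python3 - <<'E'
import numpy as np
a=np.radians(16.8);f=np.arctan2(32,212);r=.2144
th=np.linspace(0,1.5,31); th=th
y=-r*np.cos(th+f); z=r*np.sin(th+f)
for t,dy,dz in zip(th[1:],np.diff(y),np.diff(z)): print(round(t,2),[-1,round(-np.sin(a)*dy,4),round(np.cos(a)*dy,4),round(dz,4),0,0,0])
E
```

```text
0.05 [-1, np.float64(-0.0005), np.float64(0.0018), np.float64(0.0106), 0, 0, 0]
0.1 [-1, np.float64(-0.0007), np.float64(0.0023), np.float64(0.0104), 0, 0, 0]
0.15 [-1, np.float64(-0.0008), np.float64(0.0028), np.float64(0.0103), 0, 0, 0]
0.2 [-1, np.float64(-0.001), np.float64(0.0033), np.float64(0.0102), 0, 0, 0]
0.25 [-1, np.float64(-0.0011), np.float64(0.0038), np.float64(0.01), 0, 0, 0]
0.3 [-1, np.float64(-0.0013), np.float64(0.0042), np.float64(0.0098), 0, 0, 0]
0.35 [-1, np.float64(-0.0014), np.float64(0.0047), np.float64(0.0095), 0, 0, 0]
0.4 [-1, np.float64(-0.0016), np.float64(0.0051), np.float64(0.0093), 0, 0, 0]
0.45 [-1, np.float64(-0.0017), np.float64(0.0056), np.float64(0.009), 0, 0, 0]
0.5 [-1, np.float64(-0.0018), np.float64(0.006), np.float64(0.0087), 0, 0, 0]
0.55 [-1, np.float64(-0.0019), np.float64(0.0064), np.float64(0.0084), 0, 0, 0]
0.6 [-1, np.float64(-0.0021), np.float64(0.0068), np.float64(0.008), 0, 0, 0]
0.65 [-1, np.float64(-0.0022), np.float64(0.0072), np.float64(0.0077), 0, 0, 0]
0.7 [-1, np.float64(-0.0023), np.float64(0.0075), np.float64(0.0073), 0,
[... 569 characters left out ...]
, np.float64(-0.0029), np.float64(0.0097), np.float64(0.0036), 0, 0, 0]
1.15 [-1, np.float64(-0.003), np.float64(0.0098), np.float64(0.0031), 0, 0, 0]
1.2 [-1, np.float64(-0.003), np.float64(0.01), np.float64(0.0026), 0, 0, 0]
1.25 [-1, np.float64(-0.003), np.float64(0.0101), np.float64(0.0021), 0, 0, 0]
1.3 [-1, np.float64(-0.0031), np.float64(0.0102), np.float64(0.0016), 0, 0, 0]
1.35 [-1, np.float64(-0.0031), np.float64(0.0102), np.float64(0.001), 0, 0, 0]
1.4 [-1, np.float64(-0.0031), np.float64(0.0103), np.float64(0.0005), 0, 0, 0]
1.45 [-1, np.float64(-0.0031), np.float64(0.0103), np.float64(-0.0), 0, 0, 0]
1.5 [-1, np.float64(-0.0031), np.float64(0.0102), np.float64(-0.0006), 0, 0, 0]
```

Still closing (33 mm), so I'll wait for the grip.

Call:
move_arm --pt "-1 0 0 0 0 0 0" --pt "-1 0 0 0 0 0 0" --pt "-1 0 0 0 0 0 0" --pt "-1 0 0 0 0 0 0"

```text
time_s: 4.9
tcp_pos: [0.5552, -0.191, 0.0968]
eef_rot: [-179.9, -0.0, -73.2]
contact_force: [4.5, 2.4, -1.7]
gripper_width: 0.0156
gripper_force: 12.0
```

Call:
move_arm --pt "-1 -0.0005 0.0018 0.0106 0 0 0" --pt "-1 -0.0007 0.0023 0.0104 0 0 0" --pt "-1 -0.0008 0.0028 0.0103 0 0 0" --pt "-1 -0.001 0.0033 0.0102 0 0 0" --pt "-1 -0.0011 0.0038 0.01 0 0 0" --pt "-1 -0.0013 0.0042 0.0098 0 0 0" --force 15

```text
time_s: 5.65
tcp_pos: [0.5496, -0.1728, 0.1583]
eef_rot: [-179.9, -0.0, -73.2]
contact_force: [5.2, 2.7, -2.7]
gripper_width: 0.0161
gripper_force: 15.0
```

Call:
move_arm --pt "-1 -0.0014 0.0047 0.0095 0 0 0" --pt "-1 -0.0016 0.0051 0.0093 0 0 0" --pt "-1 -0.0017 0.0056 0.009 0 0 0" --pt "-1 -0.0018 0.006 0.0087 0 0 0" --pt "-1 -0.0019 0.0064 0.0084 0 0 0" --pt "-1 -0.0021 0.0068 0.008 0 0 0" --pt "-1 -0.0022 0.0072 0.0077 0 0 0" --pt "-1 -0.0023 0.0075 0.0073 0 0 0" --pt "-1 -0.0024 0.0079 0.0069 0 0 0" --pt "-1 -0.0025 0.0082 0.0065 0 0 0" --pt "-1 -0.0026 0.0085 0.006 0 0 0" --pt "-1 -0.0026 0.0088 0.0056 0 0 0"

```text
time_s: 7.15
tcp_pos: [0.5245, -0.0902, 0.2513]
eef_rot: [-179.9, -0.0, -73.2]
contact_force: [5.2, 0.4, -0.8]
gripper_width: 0.0161
gripper_force: 15.0
```

Call:
move_arm --pt "-1 -0.0027 0.009 0.0051 0 0 0" --pt "-1 -0.0028 0.0093 0.0046 0 0 0" --pt "-1 -0.0029 0.0095 0.0041 0 0 0" --pt "-1 -0.0029 0.0097 0.0036 0 0 0" --pt "-1 -0.003 0.0098 0.0031 0 0 0" --pt "-1 -0.003 0.01 0.0026 0 0 0" --pt "-1 -0.003 0.0101 0.0021 0 0 0" --pt "-1 -0.0031 0.0102 0.0016 0 0 0" --pt "-1 -0.0031 0.0102 0.001 0 0 0" --pt "-1 -0.0031 0.0103 0.0005 0 0 0" --pt "-1 -0.0031 0.0103 0 0 0 0" --pt "-1 -0.0031 0.0102 -0.0006 0 0 0" --pt "-1 0 0 0 0 0 0"

```text
time_s: 8.78
tcp_pos: [0.4881, 0.0293, 0.279]
eef_rot: [-179.9, 0.0, -73.2]
contact_force: [4.3, 2.6, 6.5]
gripper_width: 0.0163
gripper_force: 15.0
```

Call:
move_arm --pt "1 0 0 0 0 0 0" --pt "1 0 0 0 0 0 0" --pt "1 0 0 0 0 0 0" --pt "1 0 0 0 0 0 0" --pt "1 0 0 0 0 0 0" --pt "1 0 0 0 0 0 0" --pt "1 0 0 0.02 0 0 0" --pt "1 0 0 0.03 0 0 0" --pt "1 0.004 -0.014 0.02 0 0 0" --pt "1 0.01 -0.04 0 0 0 0" --pt "1 0.012 -0.04 0 0 0 0" --pt "1 0 0 0 0 0 0"

```text
time_s: 10.28
tcp_pos: [0.5142, -0.0678, 0.348]
eef_rot: [179.9, -0.0, -73.4]
contact_force: [-0.4, 0.3, 0.6]
gripper_width: 0.0879
gripper_force: 0.0
```

```bash
python3 - <<'E'
from h import *
s=telemetry.get_state(); print(s['time_s'],s['tcp_pos'],s['eef_rot'])
c=snap('top','top2',(295,160,475,320),4)
a=np.radians(16.8); Rz=np.array([[np.cos(a),-np.sin(a)],[np.sin(a),np.cos(a)]])
print('handle',Rz@[-.04,-.03]+[.5285,-.056],'half dxy',Rz@[.045,0])
p=np.r_[Rz@[-.04,-.03]+[.5285,-.056],.127]
q=c['intrinsics']@(c['R']@p+c['t']); uv=q[:2]/q[2]; print('pred crop px',(uv-[295,160])*4)
E
```

```text
10.275 [ 0.51422353 -0.06775086  0.34803865] [ 1.79944863e+02 -1.02265290e-02 -7.33765107e+01]
handle [ 0.49887817 -0.09628086] half dxy [0.04307938 0.01300643]
pred crop px [358.15704867 352.05613939]
```

View pics/top2.png

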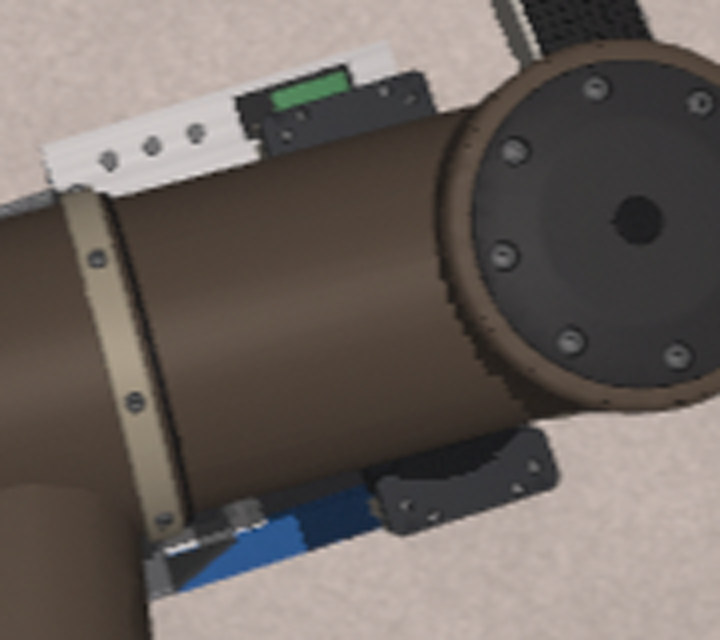

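The arm hides the reader from the top camera. I'll check the scene and wrist views, and the heights of the arm link above the lid.

```bash
python3 - <<'E'
from h import *
c=dict(np.load('top2.npz'))
for u,v in [(130,400),(300,250),(300,400),(400,330),(640,220),(340,110),(470,480),(100,560),(40,250),(40,400),(60,550)]:
    print((u,v),pt(c,295+u//4,160+v//4).round(3))
print(telemetry.get_state()['joints'])
a=snap('scene','a',(160,40,480,260),2.4); b=snap('wrist','w2')
im=np.vstack([cv2.resize(a['img'][20:270,130:530],(640,400)),b['img']])[:,:,::-1]
cv2.imwrite('pics/both.png',cv2.resize(im,(480,600)))
K,R,t=b['intrinsics'],b['R'],b['t']
p=np.array([.4989,-.0963,.127]);q=R@p+t; th=np.arctan2(np.hypot(*q[:2]),q[2]); d=q[:2]/np.hypot(*q[:2]); print('handle px',K[:2,2]+K[0,0]*th*d)
E
```

```text
(130, 400) [0.47  0.061 0.777]
(300, 250) [0.509 0.015 0.77 ]
(300, 400) [0.469 0.015 0.766]
(400, 330) [ 0.488 -0.011  0.77 ]
(640, 220) [ 0.514 -0.069  0.791]
(340, 110) [ 0.598 -0.042  0.456]
(470, 480) [ 0.435 -0.093  0.457]
(100, 560) [0.429 0.068 0.767]
(40, 250) [0.511 0.084 0.761]
(40, 400) [0.47  0.084 0.774]
(60, 550) [0.432 0.079 0.771]
[ 1.43107797e+01  2.29968694e+00 -6.85959524e+00 -5.47663648e-03
 -8.08896167e+01  2.34279994e+00]
handle px [336.47751957 152.66797755]
```

View pics/both.png

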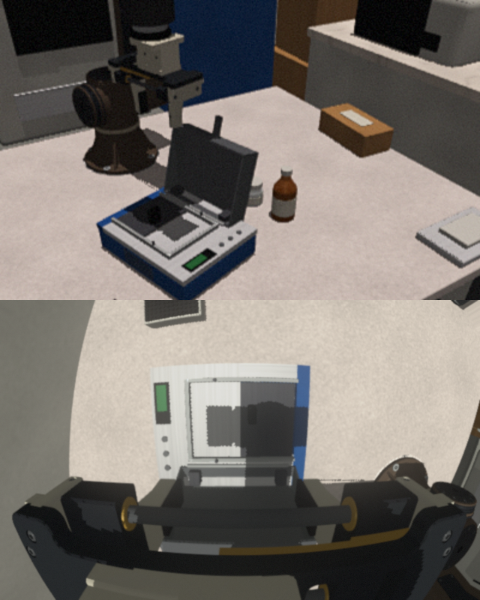

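The lid is resting back open. The handle is seen in the wrist view at (336,151), against (336.5,152.7) predicted. At the final height the arm link clears the lid by about 0.1 m. I'll go to the handle.

Call:
move_arm --pt "1 -0.0075 -0.014 0 0 0 0" --pt "1 -0.0078 -0.0145 -0.03 0 0 0" --pt "1 0 0 -0.04 0 0 0" --pt "1 0 0 -0.04 0 0 0" --pt "1 0 0 -0.04 0 0 0" --pt "1 0 0 -0.035 0 0 0" --pt "1 0 0 -0.015 0 0 0" --pt "1 0 0 0 0 0 0" --pt "1 0 0 0 0 0 0"

```text
time_s: 11.55
tcp_pos: [0.4996, -0.0942, 0.15]
eef_rot: [-179.9, -0.0, -73.2]
contact_force: [0.0, -0.0, -0.2]
gripper_width: 0.0878
gripper_force: 0.0
```

```bash
python3 - <<'E'
from h import *
s=telemetry.get_state(); print(s['time_s'],s['tcp_pos'],s['eef_rot'],s['contact_force'])
b=snap('wrist','w3')
K,R,t=b['intrinsics'],b['R'],b['t']
a=np.radians(16.8); Rz=np.array([[np.cos(a),-np.sin(a)],[np.sin(a),np.cos(a)]])
for x,y,z in [(-.04,-.03,.127),(-.04,-.045,.127),(-.02,-.1,.087),(.025,-.09,.1)]:
    p=np.r_[Rz@[x,y]+[.5285,-.056],z]
    q=R@p+t; th=np.arctan2(np.hypot(*q[:2]),q[2]); d=q[:2]/np.hypot(*q[:2]); print(x,y,z,K[:2,2]+K[0,0]*th*d)
E
```

```text
11.55 [ 0.49962469 -0.09415081  0.1499555 ] [-1.79875085e+02 -3.68999787e-02 -7.31728381e+01] [ 0.01042821 -0.00714389 -0.20820062]
-0.04 -0.03 0.127 [319.76831057 234.07243089]
-0.04 -0.045 0.127 [319.77314931 211.95731025]
-0.02 -0.1 0.087 [291.5143018  120.04862245]
0.025 -0.09 0.1 [225.93789348 137.37237834]
```

View pics/w3.png

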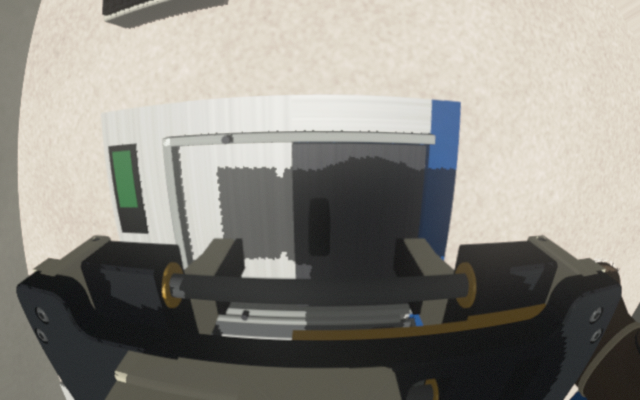

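The handle is centred at u≈319, the plate edge is at u≈292 and the peg at (227,138). All three match predictions, so the shutter is still shut. I'll descend and grip.

Call:
move_arm --pt "1 -0.0005 -0.002 -0.025 0 0 0" --pt "1 0 0 -0.021 0 0 0" --pt "1 0 0 -0.01 0 0 0" --pt "1 0 0 0 0 0 0" --pt "-1 0 0 0 0 0 0" --pt "-1 0 0 0 0 0 0" --pt "-1 0 0 0 0 0 0" --pt "-1 0 0 0 0 0 0" --pt "-1 0 0 0 0 0 0" --pt "-1 0 0 0 0 0 0" --pt "-1 0 0 0 0 0 0" --pt "-1 0 0 0 0 0 0" --pt "-1 0 0 0 0 0 0" --pt "-1 0 0 0 0 0 0" --pt "-1 0 0 0 0 0 0" --pt "-1 0 0 0 0 0 0" --force 30

```text
time_s: 13.6
tcp_pos: [0.5, -0.0957, 0.0927]
eef_rot: [-179.8, -0.0, -73.2]
contact_force: [5.4, 1.4, -3.8]
gripper_width: 0.0139
gripper_force: 30.0
```

Gripped at 14 mm. Now I'll slide it 45 mm along the reader's x.

Call:
move_arm --pt "-1 0.0036 0.0011 0 0 0 0" --pt "-1 0.0036 0.0011 0 0 0 0" --pt "-1 0.0036 0.0011 0 0 0 0" --pt "-1 0.0036 0.0011 0 0 0 0" --pt "-1 0.0036 0.0011 0 0 0 0" --pt "-1 0.0036 0.0011 0 0 0 0" --pt "-1 0.0036 0.0011 0 0 0 0" --pt "-1 0.0036 0.0011 0 0 0 0" --pt "-1 0.0036 0.0011 0 0 0 0" --pt "-1 0.0036 0.0011 0 0 0 0" --pt "-1 0.0036 0.0011 0 0 0 0" --pt "-1 0.0036 0.0011 0 0 0 0" --pt "-1 0 0 0 0 0 0" --pt "-1 0 0 0 0 0 0" --pt "-1 0 0 0 0 0 0" --force 40

```text
time_s: 15.48
tcp_pos: [0.54, -0.0835, 0.0925]
eef_rot: [179.9, 0.0, -73.2]
contact_force: [-5.9, -1.4, 6.7]
gripper_width: 0.0137
gripper_force: 40.0
```

```bash
python3 - <<'E'
from h import *
s=telemetry.get_state(); print(s['time_s'],s['tcp_pos'],s['eef_rot'],s['contact_force'],s['gripper_width'],s['gripper_force'])
a=np.radians(16.8); Rz=np.array([[np.cos(a),-np.sin(a)],[np.sin(a),np.cos(a)]])
print('reader xy of tcp',Rz.T@(s['tcp_pos'][:2]-[.5285,-.056]))
b=snap('wrist','w4'); a2=snap('scene','s4')
im=np.hstack([cv2.resize(b['img'][60:360,120:520],(480,360)),cv2.resize(a2['img'][80:280,150:420],(310,230))[:, :].copy() if 0 else cv2.resize(a2['img'][80:280,170:350],(310,360))])
cv2.imwrite('pics/fin.png',im[:,:,::-1])
K,R,t=b['intrinsics'],b['R'],b['t']
for x,y,z in [(.025,-.09,.1),(.025,-.08,.087),(.02,-.08,.087),(.03,-.08,.087)]:
    p=np.r_[Rz@[x,y]+[.5285,-.056],z]
    q=R@p+t; th=np.arctan2(np.hypot(*q[:2]),q[2]); d=q[:2]/np.hypot(*q[:2]); uv=K[:2,2]+K[0,0]*th*d; print(x,y,z,uv,(uv-[120,60])*1.2)
E
```

```text
15.475 [ 0.53999945 -0.08352132  0.09254643] [ 1.79857180e+02  1.03814267e-02 -7.32206589e+01] [-5.87321583 -1.38995037  6.66395692] 0.01373882901072036 40.008535981178284
reader xy of tcp [ 0.00305411 -0.0296704 ]
0.025 -0.09 0.1 [272.83395189 149.30749824] [183.40074227 107.16899788]
0.025 -0.08 0.087 [276.7881363  164.27171228] [188.14576356 125.12605473]
0.02 -0.08 0.087 [285.9343035 164.1621662] [199.1211642  124.99459944]
0.03 -0.08 0.087 [267.71313621 164.40180639] [177.25576346 125.28216767]
```

View pics/fin.png

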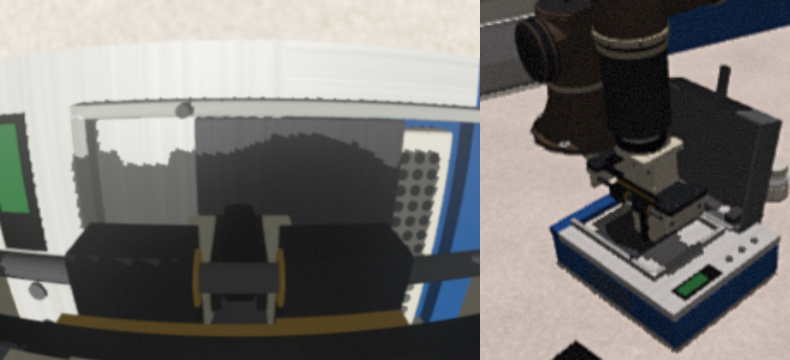

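The lid is open. The plate edge in the crop is at u≈196, while the mark should be at 188, so travel is about 41–42 mm. The TCP displacement of 41.8 mm agrees. I'll add about 3.3 mm.

Call:
move_arm --pt "-1 0.0016 0.0005 0 0 0 0" --pt "-1 0.0016 0.0005 0 0 0 0" --pt "-1 0 0 0 0 0 0" --pt "-1 0 0 0 0 0 0" --pt "-1 0 0 0 0 0 0" --pt "-1 0 0 0 0 0 0" --pt "-1 0 0 0 0 0 0"

```text
time_s: 16.45
tcp_pos: [0.5431, -0.0826, 0.0925]
eef_rot: [179.8, 0.0, -73.2]
contact_force: [-7.0, -1.4, 7.4]
gripper_width: 0.0142
gripper_force: 40.0
```

```bash
python3 - <<'E'
from h import *
s=telemetry.get_state(); print(s['time_s'],s['tcp_pos'],s['contact_force'],s['gripper_force'])
a=np.radians(16.8); Rz=np.array([[np.cos(a),-np.sin(a)],[np.sin(a),np.cos(a)]])
print('reader xy of tcp',Rz.T@(s['tcp_pos'][:2]-[.5285,-.056]))
b=snap('wrist','w5')
im=b['img'][130:190,240:320]
cv2.imwrite('pics/fin2.png',cv2.resize(im[:,:,::-1],(800,600),interpolation=cv2.INTER_CUBIC))
K,R,t=b['intrinsics'],b['R'],b['t']
for x,y,z in [(.025,-.09,.1),(.025,-.08,.087),(.02,-.08,.087)]:
    p=np.r_[Rz@[x,y]+[.5285,-.056],z]
    q=R@p+t; th=np.arctan2(np.hypot(*q[:2]),q[2]); d=q[:2]/np.hypot(*q[:2]); uv=K[:2,2]+K[0,0]*th*d; print(x,y,z,uv,(uv-[240,130])*10)
E
```

```text
16.45 [ 0.54310716 -0.08258932  0.0925105 ] [-6.96775275 -1.39852498  7.43122457] 40.00928521156311
reader xy of tcp [ 0.00629856 -0.02967641]
0.025 -0.09 0.1 [279.29817959 149.17577878] [392.98179589 191.75778783]
0.025 -0.08 0.087 [282.69579941 164.18293343] [426.95799407 341.82933432]
0.02 -0.08 0.087 [291.8804339  164.08640869] [518.80433898 340.86408686]
```

View pics/fin2.png

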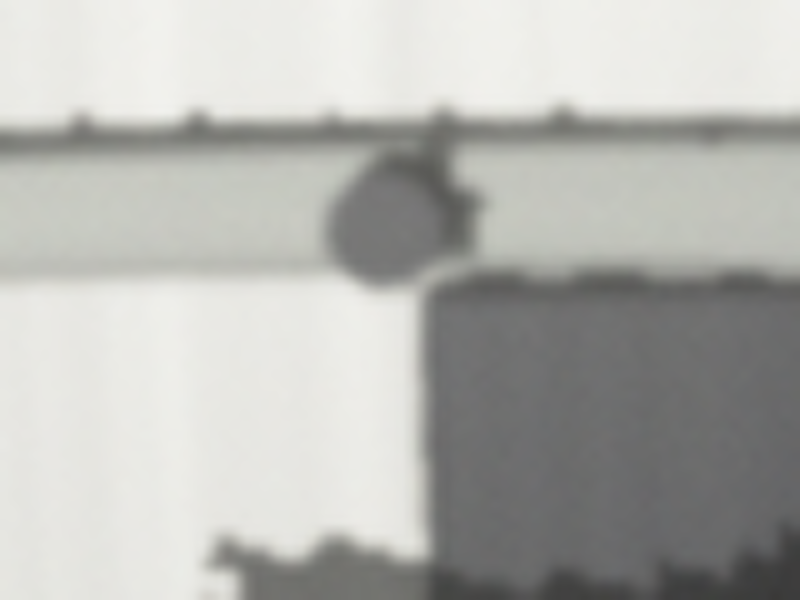

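The plate edge is at crop u≈427, where the half mark is predicted to be (427), and the TCP travel of 45.1 mm agrees. I'm handing in.

```bash
python3 -c "
from plant import workorder
print(workorder.close_job())"
```

```text
the job is handed in; nothing more can be done
None
```

I handed the job in with the lid open and released, and the gripper holding the shutter at about 45 mm (half travel). The bottle, jar and tip rack were never approached. The hand-in gave no verdict.

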